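# Square up a pack of blanks in the welding fixture

## Robot

A 7-joint arm with a two-finger parallel gripper is mounted at the origin on the work surface. World frame = base frame: x ahead of the robot, y to its left, z up, the work surface at z = 0. Lengths are in m, angles in rad, forces in N, time in s.
With the tool pointing down it reaches from about 0.425 to 0.875 m from the base axis. Payload 8.4 kg.
Tool frame: the origin (TCP) lies midway between the tips of the shut fingers; the grasp point (between the pads) lies 19 mm behind it; z points along the fingers, x is the direction in which the jaws open and shut, and the axes are right-handed (so a half turn about z gives the same grasp; the last joint's range is limited). The gripper opens to 85 mm and grips with 20 to 120 N. Pads are 22 mm wide; open, the fingers measure 114 mm over their backs; the gripper's body (76 mm by 85 mm) begins 54 mm behind the grasp point. The pads swing forward as they close: fully open they stand 13 mm farther back than shut.
Start: joints at [-1.225, 0.333, 0.04, 1.465, -0.013, 1.343, -0.059], TCP at [0.28, 0.587, 0.231] pointing down, gripper open.
Joint ranges: [-2.58, 2.58], [-0.38, 2.09], [-1.3, 1.39], [0.25, 2.4], [-1.5, 4.64], [0.08, 2.09], [-2.65, 2.65]. Speed limits (rad/s): [2.22, 2.22, 2.79, 2.79, 3.14, 3.14, 3.14].

## Interface

Orientations are given as a unit quaternion [x, y, z, w].
In Python, from rig import robot gives the robot as it stands. The module is installed in compiled form; this text tells all that it offers.
- The arm moves only by the tool carry_out, never from a script. Its argument "motion" is a list of rows, each a list of 3 entries, a list of its own where there are three numbers: the shift along the tool's x, y, z in units of 40 mm (1.0 is 40 mm), then the turn about the tool's z in rad, then the opening, from 0 (shut) to 1 (fully open). A call has 1 to 8 rows; each row shifts and turns the pose as measured when the row begins, along the tool's axes as they then stand; what a row does not reach is not made up. A row lasts 1/10 s, in which the tool goes at most 50 mm and 8.59 degrees, less where a joint would pass 70% of its speed; a pose out of reach is approached as far as the arm can. A call is refused whole if a number of a shift passes 1 or a number of a turn 0.15, either way. A call with a gripper value outside its range is refused whole. The fingers move at their own pace and stop on an object; "force" is the grip in N (left out, the last holds). Time passes only in rows, so rows that do not move let the fingers close. It gives the time, the measured TCP pose, the force and the opening at its end, in the units of the state.
- robot.get_state(): the state, without advancing time (a new reading comes with each control period).
- robot.get_image(name): name is "scene" or "top"; returns a dict with "color" (420x560x3 uint8, red, green, blue), "fov_y" (degrees; the focal length in pixels is half the picture's height over the tangent of half this angle, whatever the lens; pixels are square), "cx", "cy" (the principal point, pixels), "dist" ([k1, k2, p1, p2, k3] as OpenCV has them; the pictures are not rectified), "xyz" and "rotation" of the camera in the world. Camera axes: x right, y down, z forward; pixel columns grow to the right and rows downward; lengths in m; the calibration is good to about 2 mm. A picture is of the moment at which its call begins. There is no depth.
- robot.close_job(): hands the job in, once; it reports no verdict.
Trained networks look in a picture, given as the dict that the camera call returned (one of the last four; its "shot" number tells which), for a name from the list of things; names that differ only in an ending like _2 or _b are one class to them, and where a whole thing is asked for, a point or a joint stands for the part that bears it (a point fixed in the world has none). Each returns a list of dicts, best first, with "score" (0 to 1); they miss things now and then, are a little off and sometimes report something else, mostly with a low value. They report only what shows in the picture. A call takes as long as a camera call. They do not tell look-alikes from the thing itself.
- robot.silhouettes(picture, name): "region" (420x560 bool, what is visible of it).
- robot.mark_of(picture, name): "point" ([x, y, z] in m, in world coordinates, good to about 4 mm: a listed point, or the origin of a listed thing).
The state is a dict: "clock": time; "joints": joint angles; "qvel": joint speeds; "effort": joint torques, N m; "position": TCP position; "eef_rot": TCP orientation; "contact_force": force on the tool from outside, world axes, zero at the start; "torque": the same for the moment, N m; "grip_width": finger opening in m.
Only numpy, scipy, OpenCV 4.12 (cv2) and the standard library are available. Lean on these libraries where they do the work, as an engineer would, in place of code of your own. Each camera call takes 0.05 s, during which the arm holds its last target. There are 200 camera calls.

## Task

Stack the three 120 x 60 mm aluminium plates in the squaring fixture, the two plain ones first and the one with two holes on top, setting each down (not dropping it) with its long edge right up against the two side posts. Then slide the fixture's jaw up until it has pushed the pile home and squared it against the end stop, bearing on it firmly but without ramming (some 15 to 30 N), and let go. Leave everything else on the table alone.

Things in the scene. Friction and masses are not known exactly. Their poses are not given: they have to be found in the camera images.
- blank_a_center (a point): centre of a plain aluminium plate 120 (x) x 60 (y) x 8 (z) mm, about 0.15 kg, lying flat on the table; x along its length, z up, so its underside is 4 mm below this point
- blank_b_center (a point): centre of a second plate, identical to the first and interchangeable with it
- cover_center (a point): centre of the top plate: same outline and thickness (120 x 60 x 8 mm), but with two 22 mm through holes on its long centre line, 38 mm either side of the centre; axes as the others
- fixture: squaring fixture, bolted down: base plate 10 mm thick, x -150 to +105, y -75 to +75 mm; the pile stands on it. Origin at its underside; x along the pile's length towards the end stop, z up. A plate home against the side posts has its centre at y = 0; where its centre lies along x depends on the end stop. The bottom plate's underside is 10 mm above the origin
- stop_slot (a point): middle of the slot in which the end stop is clamped, on the base's upper surface, at fixture x = +65 mm; axes as the fixture. The end stop (end_stop) is an upright block 18 (x) x 70 (y) x 36 mm; it is immovable, but its face, which looks to -x, stands anywhere from fixture x = +56 to +74 mm and its place is not reported: find it by touch or sight
- side_posts (a point): point half-way between the two side posts, in the plane of their faces (fixture x = -2, y = -30 mm), 28 mm above the table; axes as the fixture. The posts are upright blocks 12 mm wide (x), 36 mm high above the base, centred 38 mm either side of this point along x; between them is an open gap of 64 mm for a finger. The opposite (+y) side is open
- jaw (a joint): travel of the sliding jaw in m, growing towards the end stop: its pushing face is at fixture x = -115 mm + travel. It starts between 0 and 0.02; depending on the end stop, a squared 120 mm pile is met between 0.051 and 0.069 (limit 0.078). Sliding needs about 4 N plus up to some 6 N of drag of the plates it pushes, and it stays where it is left
- jaw_grip (a point): middle of the jaw's black upright grip bar, 24 (x) x 14 (y) x 36 (z) mm, axes as the fixture, 12 mm behind the pushing face; this point is 58 mm above the table. The bar stands on the jaw block (24 x 60 mm, 30 mm high), whose top is 40 mm above the table
Things that resemble listed ones, but are neither listed nor needed, are in the scene too. Leave any red look-alike of the part that bears blank_a_center alone. What is shaped like the part that bears cover_center but purple is not meant.

How it is judged:
On the way, in this order (a step that is already met when the one before it is completed fails the run):
1. the three plates are stacked flat in the fixture, the one with holes on top, and released (x of blank_a_center in the frame of fixture between -0.03 and 0.02 m and y of blank_a_center in the frame of fixture between -0.01 and 0.01 m and z of blank_a_center in the frame of fixture between 0.012 and 0.024 m and angle between the x axis of each of blank_a_center, blank_b_center, cover_center and the x axis of fixture, either way round below 0.12 rad and angle between each of blank_a_center, blank_b_center, cover_center's own z axis and vertical below 0.04 rad and contact force between the fingers and blank_a below 0.05 N and linear speed of each of blank_a, blank_b, cover below 0.02 m/s and x of blank_b_center in the frame of fixture between -0.03 and 0.02 m and y of blank_b_center in the frame of fixture between -0.01 and 0.01 m and z of blank_b_center in the frame of fixture between 0.012 and 0.024 m and contact force between the fingers and blank_b below 0.05 N and x of cover_center in the frame of fixture between -0.03 and 0.02 m and y of cover_center in the frame of fixture between -0.01 and 0.01 m and z of cover_center in the frame of fixture between 0.028 and 0.032 m and contact force between the fingers and cover below 0.05 N), for 0.2 s.
2. the jaw presses on the pile (over 2 N on a plate) and so the pile on the end stop (over 5 N) ((contact force between jaw and blank_a above 2 N or contact force between jaw and blank_b above 2 N or contact force between jaw and cover above 2 N) and contact force between end_stop and anything else above 5 N).
At the end, for the whole second after the job is handed in: All three plates lie flat in the fixture, the one with holes on top and the two plain ones below in either order, each released, at rest, with its ends within 2 mm of the end stop and of the jaw, its long edge within 2 mm of the side posts, within 2 mm in height, and within 0.025 rad of square (x of blank_a_center in the frame of fixture between -0.03 and 0.02 m and y of blank_a_center in the frame of fixture between -0.002 and 0.002 m and z of blank_a_center in the frame of fixture between 0.012 and 0.024 m and angle between the x axis of each of blank_a_center, blank_b_center, cover_center and the x axis of fixture, either way round below 0.025 rad and angle between each of blank_a_center, blank_b_center, cover_center's own z axis and vertical below 0.04 rad and contact force between the fingers and blank_a below 0.05 N and linear speed of each of blank_a, blank_b, cover below 0.02 m/s and x of blank_b_center in the frame of fixture between -0.03 and 0.02 m and y of blank_b_center in the frame of fixture between -0.002 and 0.002 m and z of blank_b_center in the frame of fixture between 0.012 and 0.024 m and contact force between the fingers and blank_b below 0.05 N and x of cover_center in the frame of fixture between -0.03 and 0.02 m and y of cover_center in the frame of fixture between -0.002 and 0.002 m and z of cover_center in the frame of fixture between 0.028 and 0.032 m and contact force between the fingers and cover below 0.05 N and horizontal distance between end_stop and blank_a_center between 0.058 and 0.062 m and horizontal distance between jaw_grip and blank_a_center between 0.07 and 0.074 m and horizontal distance between end_stop and blank_b_center between 0.058 and 0.062 m and horizontal distance between jaw_grip and blank_b_center between 0.07 and 0.074 m and horizontal distance between end_stop and cover_center between 0.058 and 0.062 m and horizontal distance between jaw_grip and cover_center between 0.07 and 0.074 m); the robot touches nothing.
It fails at once if the pile is rammed against the end stop with more than 40 N (contact force between end_stop and anything else above 40 N).
It fails at once if a plate is dropped (it falls free faster than 0.5 m/s, from over 13 mm) ((linear speed of blank_a above 0.5 m/s and contact force between the fingers and blank_a below 0.01 N) or (linear speed of blank_b above 0.5 m/s and contact force between the fingers and blank_b below 0.01 N) or (linear speed of cover above 0.5 m/s and contact force between the fingers and cover below 0.01 N)).
It fails at once if another thing on the table is moved by more than 15 mm (distance of any of flange, brush, wrench, tipjar, strap, nozzle, square from where it was at the start of the episode above 0.015 m).
It also fails if it takes over 72 s, if anything falls off the work surface, if the arm or the gripper's body presses on something with over 40 N, if the wrist force passes 120 N, or if a joint passes its speed limit or range.

## Working session

There is one attempt and no reset: what is moved stays moved. The work goes in short steps, Python scripts to look and compute and a tool call to move; the robot and the scene stay as the last step left them, time stands still between calls to the robot, and variables do not carry over. Pictures are saved under pics/ and viewed, about 8 in all and at most 12, crops included, and the job is handed in when it is done.

Besides the shell and the picture viewer there is one more tool, called after "Call:" by a JSON object that holds its "fn" and its "kwargs", one argument or row to a line. carry_out: Moves the arm, as the interface text tells. Its arguments: {"type":"object","properties":{"motion":{"type":"array"},"force":{"type":"number"}},"required":["motion"]}

```bash
mkdir -p pics
cat > h.py <<'E'
from rig import robot
import numpy as np, cv2
def K(p):
    f=210/np.tan(np.radians(p["fov_y"])/2)
    return np.array([[f,0,p["cx"]],[0,f,p["cy"]],[0,0,1.]])
def Rm(p):
    r=np.array(p["rotation"],float)
    if r.shape==(3,3): return r
    from scipy.spatial.transform import Rotation
    return Rotation.from_quat(r).as_matrix()
def ray(p,uv,z):
    uv=np.array(uv,float).reshape(-1,1,2)
    n=cv2.undistortPoints(uv,K(p),np.array(p["dist"],float))[:,0]
    d=np.c_[n,np.ones(len(n))]@Rm(p).T; o=np.array(p["xyz"])
    return o+d*((z-o[2])/d[:,2])[:,None]
def proj(p,X):
    R=Rm(p).T; t=-R@np.array(p["xyz"])
    return cv2.projectPoints(np.array(X,float).reshape(-1,1,3),cv2.Rodrigues(R)[0],t,K(p),np.array(p["dist"],float))[0][:,0]
def save(p,n,box=None,s=1):
    c=p["color"][...,::-1]
    if box: c=c[box[1]:box[3],box[0]:box[2]]
    cv2.imwrite("pics/"+n,cv2.resize(c,None,fx=s,fy=s,interpolation=cv2.INTER_CUBIC))
def rect(p,reg,z):
    "outline of region on plane z -> centre,size,yaw of long axis"
    c=max(cv2.findContours(reg.astype(np.uint8),0,cv2.CHAIN_APPROX_NONE)[0],key=cv2.contourArea)[:,0]
    w=ray(p,c,z)[:,:2]
    (x,y),(a,b),t=cv2.minAreaRect((w*1000).astype(np.float32))
    if a<b: a,b,t=b,a,t+90
    return np.round([x,y,a,b,(t+90)%180-90],1)
def yaw():
    from scipy.spatial.transform import Rotation
    R=Rotation.from_quat(robot.get_state()["eef_rot"]).as_matrix(); return R
E
cat > a.py <<'E'
from h import *
for n in("top","scene"):
    p=robot.get_image(n); save(p,n+"0.png",s=1.4); print(n,p["xyz"],p["fov_y"],p["dist"])
    for k in("blank_a_center","cover_center","fixture","stop_slot","side_posts","jaw_grip"):
        print(k,[(np.round(d["point"],3).tolist(),round(d["score"],2)) for d in robot.mark_of(p,k)][:6])
    for k in("blank_a_center","cover_center","jaw","fixture"):
        for d in robot.silhouettes(p,k): print(k,round(d["score"],2),d["region"].sum(),rect(p,d["region"],.008))
s=robot.get_state();print({k:np.round(v,3).tolist() for k,v in s.items()});print(yaw().round(2))
E
python3 a.py
```

```text
top [ 0.42915342 -0.09298957  1.04488209] 48.12772837218923 [-0.08505647  0.          0.          0.          0.        ]
blank_a_center [([0.511, -0.302, 0.002], 0.89), ([0.354, -0.299, 0.005], 0.76), ([0.582, -0.451, 0.001], 0.67)]
cover_center [([0.668, -0.004, 0.003], 0.89), ([0.611, -0.147, 0.004], 0.76)]
fixture [([0.542, 0.236, -0.002], 0.74), ([0.612, -0.147, 0.006], 0.42)]
stop_slot [([0.475, 0.222, 0.009], 0.6)]
side_posts [([0.534, 0.263, 0.027], 0.9)]
jaw_grip [([0.656, 0.257, 0.059], 0.93)]
blank_a_center 0.95 1463 [ 582.4 -455.8  124.4   61.7  -45.6]
blank_a_center 0.6 1477 [ 511.7 -299.   118.3   63.4    4.4]
blank_a_center 0.6 1471 [ 352.1 -298.3  119.7   60.1   59.4]
blank_a_center 0.46 462 [667.2 265.7  71.7  44.3 -80.6]
cover_center 0.76 1301 [ 6.651e+02 -3.000e-01  1.212e+02  6.170e+01  2.720e+01]
cover_center 0.56 1227 [ 608.6 -146.1  120.9   59.7    6.8]
jaw 0.77 441 [663.6 265.6  69.9  42.1 -87.7]
fixture 0.77 7500 [562.7 238.3 260.6 155.7  11.7]
scene [ 1.26481711 -0.29150862  0.74699411] 46.99478988977151 [-0.10303401  0.          0.          0.          0.  
[... 460 characters left out ...]
a_center 0.32 1290 [ 614.3 -149.5  126.2   62.8    6.4]
cover_center 0.65 1357 [ 614.8 -149.6  126.9   64.2    6.5]
cover_center 0.36 5151 [554.4 234.5 272.6 162.6  11.2]
jaw 0.94 591 [637.4 279.7 115.3  52.5 -53.4]
fixture 0.79 5177 [554.8 233.5 275.4 161.1  12.3]
{'clock': 1.1, 'joints': [-1.225, 0.333, 0.04, 1.465, -0.013, 1.343, -0.058], 'qvel': [0.002, 0.0, 0.001, 0.001, 0.001, 0.002, -0.001], 'effort': [-0.001, -65.832, 1.362, -40.581, 0.017, 0.003, -0.0], 'position': [0.28, 0.587, 0.231], 'eef_rot': [0.846, 0.534, -0.0, -0.0], 'contact_force': [0.141, -0.319, -0.666], 'torque': [0.027, 0.015, -0.009], 'grip_width': 0.086}
[[ 0.43  0.9  -0.  ]
 [ 0.9  -0.43 -0.  ]
 [-0.   -0.   -1.  ]]
```

View top.

View pics/top0.png

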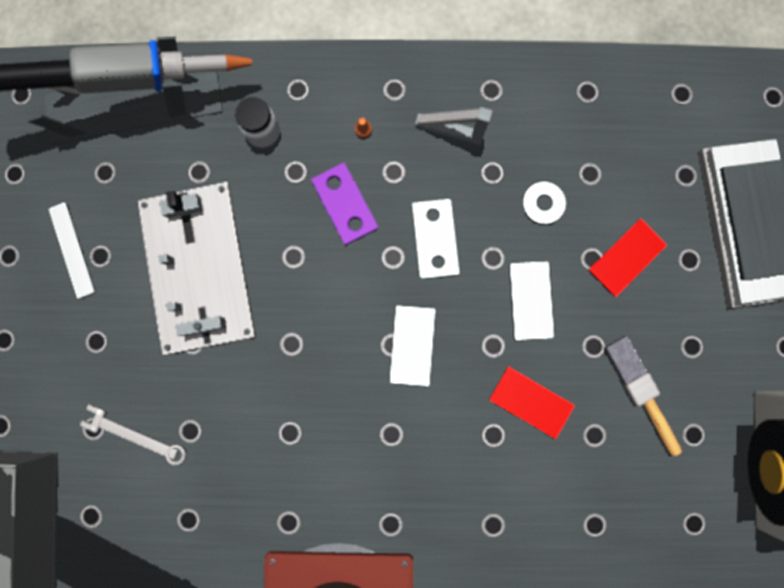

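View pics/scene0.png

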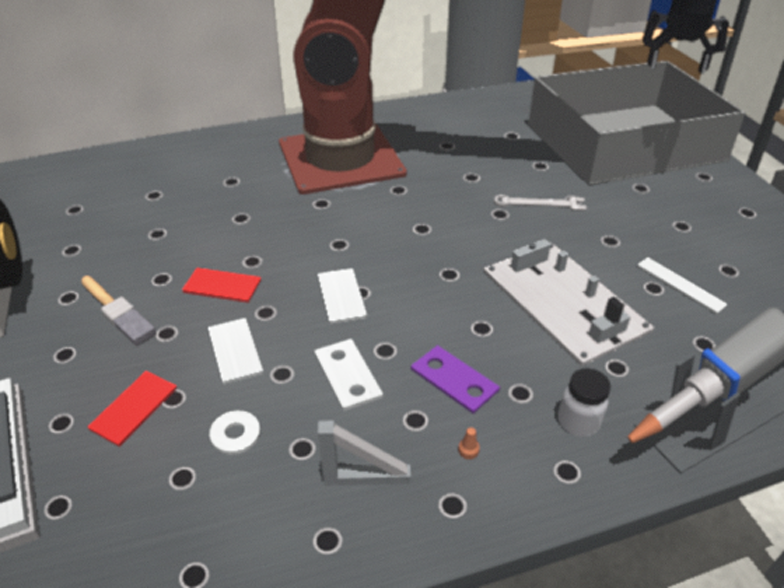

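The top view shows two white plain plates at about (412,345) and (532,300), and the white holed plate at (436,238). The look-alikes are two red plates and one purple one. The fixture is at (196,268), with its jaw up, its end stop nearest the robot, and its posts on the left (+y world). The scene view agrees. The networks missed the white plate at (412,345), so I'll segment the white plates by colour.

```bash
cat > b.py <<'E'
from h import *
p=robot.get_image("top"); im=p["color"].astype(int)
m=((im.min(2)>150)&(im.max(2)-im.min(2)<30)).astype(np.uint8)
for c in cv2.findContours(m,0,cv2.CHAIN_APPROX_NONE)[0]:
    if cv2.contourArea(c)<400: continue
    r=np.zeros_like(m);cv2.drawContours(r,[c],-1,1,-1)
    M=cv2.moments(c);ce=[M["m10"]/M["m00"],M["m01"]/M["m00"]]
    print(np.round(ce,1),cv2.contourArea(c),rect(p,r,.008),rect(p,r,.010), ray(p,[ce],.008).round(4)[0,:2])
save(p,"fix.png",(90,120,190,260),4)
E
python3 b.py
```

```text
[ 96.1 312. ] 596.5 [285.8 332.8 177.7  43.3  67. ] [286.1 331.9 177.3  43.2  67. ] [0.2885 0.3276]
[293.1 246.5] 1618.5 [ 439.7 -102.4  122.3   80.5   -4.3] [ 439.6 -102.4  122.1   80.3   -4.3] [ 0.4388 -0.1087]
[379.5 214.3] 1491.0 [ 511.8 -299.7  122.4   63.4    3.5] [ 511.6 -299.3  122.2   63.3    3.5] [ 0.5112 -0.2997]
[ 50.4 178.5] 831.0 [588.8 448.1 161.   31.6  21.6] [588.5 447.1 160.7  31.5  21.6] [0.5877 0.4476]
[310.7 169.9] 1492.5 [ 610.  -146.9  123.9   64.1    6.3] [ 609.7 -146.8  123.7   63.9    6.3] [ 0.6095 -0.1469]
[139.4 192.7] 6403.5 [560.4 239.  256.5 151.5  11.7] [560.1 238.4 256.  151.2  11.7] [0.5558 0.2371]
[388.6 144.3] 691.0 [ 670.1 -322.    68.3   67.    44.5] [ 669.6 -321.5   68.2   66.8   44.5] [ 0.6694 -0.3221]
[534.8 151.4] 1308.0 [ 645.1 -676.9  262.6  115.3    8.4] [ 644.7 -675.8  262.1  115.1    8.4] [ 0.6579 -0.6601]
[77.1 44.6] 587.0 [908.6 398.9 137.2  37.8  88.3] [907.6 398.  136.9  37.7  88.3] [0.9084 0.4041]
[281.1  14.5] 16174.5 [ 988.   -67.3 1361.7   89.1  -90. ] [ 986.9  -67.4 1359.    89.   -90. ] [ 0.9769 -0.0779]
```

View pics/fix.png

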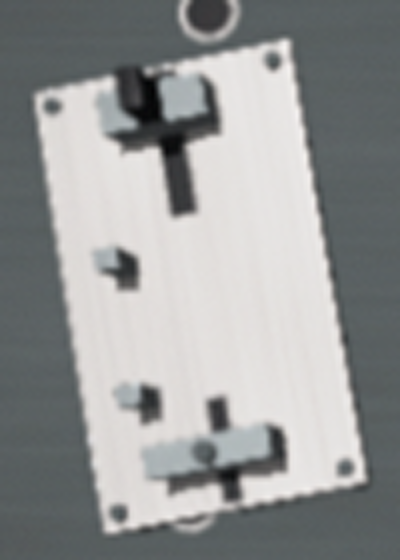

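The crop shows the base as a clean 256x151 mm rectangle at 11.7°. The posts are on the left at (112,262) and (130,397), the end stop's upper edge is near (206,437), and the jaw is at the top. A ring merges with the first blank's outline, so I'll clean that up and plan.

```bash
cat >> h.py <<'E'
FX=np.array([-np.cos(np.radians(11.7)),-np.sin(np.radians(11.7))]); FY=np.array([-FX[1],FX[0]])
FO=np.array([.5601,.2384])+.0225*FX
def fx(x,y): return FO+x*FX+y*FY
def tofx(P): d=np.array(P)[:2]-FO; return np.round([d@FX*1000,d@FY*1000],1)
def plan(way, op=1):
    """way: list of (x,y,z,yawdeg of tool x,nrows); prints rows in tool frame"""
    s=robot.get_state(); R=yaw(); P=np.array(s["position"]); a=np.degrees(np.arctan2(R[1,0],R[0,0]))
    print("now",s["clock"],P.round(4),"yaw",round(a,2),"F",np.round(s["contact_force"],1),"w",round(s["grip_width"],4),"fix",tofx(P),"tilt",R[2].round(3),"j",np.round(s["joints"],2))
    for x,y,z,t,n in way:
        t0=a; d=(np.array([x,y,z])-P)/n; da=((t-t0+180)%360-180)/n
        for i in range(n):
            r=np.radians(a); tx=np.array([np.cos(r),np.sin(r),0]); ty=np.array([np.sin(r),-np.cos(r),0])
            q=[d@tx/.04,d@ty/.04,-d[2]/.04]
            print(" ",[np.round(q,2).tolist(),round(-np.radians(da),3),op]); a+=da
        P=np.array([x,y,z])
E
cat > c.py <<'E'
from h import *
p=robot.get_image("top"); im=p["color"].astype(int)
m=((im.min(2)>150)&(im.max(2)-im.min(2)<30)).astype(np.uint8)
m=cv2.morphologyEx(m,cv2.MORPH_OPEN,np.ones((9,9)))
c=[c for c in cv2.findContours(m,0,cv2.CHAIN_APPROX_NONE)[0] if cv2.pointPolygonTest(c,(293,246),False)>0][0]
r=np.zeros_like(m);cv2.drawContours(r,[c],-1,1,-1);print(rect(p,r,.008))
print("stop face",[tofx(q) for q in ray(p,[[142,229.3]],.046)])
print("post tops",[tofx(q) for q in ray(p,[[90+112/4,120+262/4],[90+130/4,120+397/4]],.046)])
print("start of plate place",fx(-.014,0))
plan([(.437,-.108,.10,85.7,18)])
E
python3 c.py
```

```text
[ 439.  -111.2  122.4   62.7   -4.3]
stop face [array([68.2,  3.6])]
post tops [array([-36. , -32.7]), array([ 38.5, -34.9])]
start of plate place [0.55177661 0.23667631]
now 1.2 [0.2797 0.5867 0.2313] yaw 64.51 F [ 0.9 -0.1 -0.5] w 0.0851 fix [ 181.4 -398. ] tilt [-0. -0. -1.] j [-1.23  0.33  0.04  1.47 -0.01  1.34 -0.06]
  [[-0.78, 0.61, 0.18], np.float64(-0.021), 1]
  [[-0.79, 0.6, 0.18], np.float64(-0.021), 1]
  [[-0.8, 0.58, 0.18], np.float64(-0.021), 1]
  [[-0.81, 0.56, 0.18], np.float64(-0.021), 1]
  [[-0.82, 0.55, 0.18], np.float64(-0.021), 1]
  [[-0.84, 0.53, 0.18], np.float64(-0.021), 1]
  [[-0.85, 0.51, 0.18], np.float64(-0.021), 1]
  [[-0.86, 0.49, 0.18], np.float64(-0.021), 1]
  [[-0.87, 0.48, 0.18], np.float64(-0.021), 1]
  [[-0.88, 0.46, 0.18], np.float64(-0.021), 1]
  [[-0.89, 0.44, 0.18], np.float64(-0.021), 1]
  [[-0.89, 0.42, 0.18], np.float64(-0.021), 1]
  [[-0.9, 0.4, 0.18], np.float64(-0.021), 1]
  [[-0.91, 0.39, 0.18], np.float64(-0.021), 1]
  [[-0.92, 0.37, 0.18], np.float64(-0.021), 1]
  [[-0.93, 0.35, 0.18], np.float64(-0.021), 1]
  [[-0.93, 0.33, 0.18], np.float64(-0.021), 1]
  [[-0.94, 0.31, 0.18], np.float64(-0.021), 1]
```

```bash
python3 -c "
from h import *
plan([(.50,.2,.17,75,11),(.439,-.111,.08,85.7,9)])"
```

```text
now 1.2 [0.2797 0.5867 0.2313] yaw 64.51 F [ 0.9 -0.1 -0.5] w 0.0851 fix [ 181.4 -398. ] tilt [-0. -0. -1.] j [-1.23  0.33  0.04  1.47 -0.01  1.34 -0.06]
  [[-0.58, 0.83, 0.14], np.float64(-0.017), 1]
  [[-0.59, 0.82, 0.14], np.float64(-0.017), 1]
  [[-0.61, 0.81, 0.14], np.float64(-0.017), 1]
  [[-0.62, 0.8, 0.14], np.float64(-0.017), 1]
  [[-0.63, 0.79, 0.14], np.float64(-0.017), 1]
  [[-0.64, 0.78, 0.14], np.float64(-0.017), 1]
  [[-0.66, 0.77, 0.14], np.float64(-0.017), 1]
  [[-0.67, 0.76, 0.14], np.float64(-0.017), 1]
  [[-0.68, 0.75, 0.14], np.float64(-0.017), 1]
  [[-0.7, 0.73, 0.14], np.float64(-0.017), 1]
  [[-0.71, 0.72, 0.14], np.float64(-0.017), 1]
  [[-0.88, 0.06, 0.25], np.float64(-0.021), 1]
  [[-0.88, 0.04, 0.25], np.float64(-0.021), 1]
  [[-0.88, 0.02, 0.25], np.float64(-0.021), 1]
  [[-0.88, 0.01, 0.25], np.float64(-0.021), 1]
  [[-0.88, -0.01, 0.25], np.float64(-0.021), 1]
  [[-0.88, -0.03, 0.25], np.float64(-0.021), 1]
  [[-0.88, -0.05, 0.25], np.float64(-0.021), 1]
  [[-0.88, -0.07, 0.25], np.float64(-0.021), 1]
  [[-0.88, -0.09, 0.25], np.float64(-0.021), 1]
```

Call:
{"fn": "carry_out", "kwargs": {
  "motion": [
    [[-0.58, 0.83, 0.14], -0.017, 1],
    [[-0.6, 0.82, 0.14], -0.017, 1],
    [[-0.61, 0.81, 0.14], -0.017, 1],
    [[-0.62, 0.8, 0.14], -0.017, 1],
    [[-0.63, 0.79, 0.14], -0.017, 1],
    [[-0.64, 0.78, 0.14], -0.017, 1],
    [[-0.66, 0.77, 0.14], -0.017, 1],
    [[-0.67, 0.76, 0.14], -0.017, 1]
  ],
  "force": 40
}}

```text
clock: 2.0
position: [0.4422, 0.3027, 0.1847]
eef_rot: [0.802, 0.597, 0.001, -0.002]
contact_force: [0.0, 0.8, 0.3]
grip_width: 0.0855
```

Call:
{"fn": "carry_out", "kwargs": {
  "motion": [
    [[-0.68, 0.75, 0.14], -0.017, 1],
    [[-0.7, 0.73, 0.14], -0.017, 1],
    [[-0.71, 0.72, 0.14], -0.017, 1],
    [[-0.88, 0.06, 0.2], -0.02, 1],
    [[-0.88, 0.04, 0.2], -0.02, 1],
    [[-0.88, 0.02, 0.2], -0.02, 1],
    [[-0.88, 0.01, 0.2], -0.02, 1],
    [[-0.88, -0.01, 0.2], -0.02, 1]
  ]
}}

```text
clock: 2.8
position: [0.4789, 0.0123, 0.126]
eef_rot: [0.754, 0.657, 0.005, -0.001]
contact_force: [1.0, -1.2, -0.3]
grip_width: 0.0854
```

```bash
python3 -c "
from h import *
plan([(.439,-.111,.08,85.7,6),(.439,-.111,.006,85.7,4)])"
```

```text
now 2.8 [0.4789 0.0123 0.126 ] yaw 82.13 F [ 1.  -1.2 -0.3] w 0.0854 fix [102.8 204.9] tilt [ 0.008  0.005 -1.   ] j [-0.52  0.06  0.42  2.02 -0.04  1.06  1.35]
  [[-0.53, -0.09, 0.19], np.float64(-0.01), 1]
  [[-0.53, -0.1, 0.19], np.float64(-0.01), 1]
  [[-0.53, -0.11, 0.19], np.float64(-0.01), 1]
  [[-0.53, -0.11, 0.19], np.float64(-0.01), 1]
  [[-0.53, -0.12, 0.19], np.float64(-0.01), 1]
  [[-0.53, -0.12, 0.19], np.float64(-0.01), 1]
  [[0.0, 0.0, 0.46], np.float64(-0.0), 1]
  [[0.0, 0.0, 0.46], np.float64(-0.0), 1]
  [[0.0, 0.0, 0.46], np.float64(-0.0), 1]
  [[0.0, 0.0, 0.46], np.float64(-0.0), 1]
```

Call:
{"fn": "carry_out", "kwargs": {
  "motion": [
    [[-0.62, -0.1, 0.22], -0.01, 1],
    [[-0.62, -0.11, 0.22], -0.01, 1],
    [[-0.62, -0.12, 0.22], -0.01, 1],
    [[-0.62, -0.13, 0.22], -0.01, 1],
    [[-0.62, -0.14, 0.22], -0.01, 1],
    [[0, 0, 0], 0, 1],
    [[0, 0, 0], 0, 1]
  ]
}}

```text
clock: 3.5
position: [0.4379, -0.1176, 0.08]
eef_rot: [0.739, 0.673, 0.006, 0.0]
contact_force: [-0.0, 0.7, -0.9]
grip_width: 0.0854
```

```bash
python3 -c "
from h import *
plan([(.439,-.111,.008,85.7,6)])"
```

```text
now 3.5 [ 0.4379 -0.1176  0.08  ] yaw 84.67 F [-0.   0.7 -0.9] w 0.0854 fix [169.3 323.8] tilt [ 0.009  0.008 -1.   ] j [-0.35  0.07  0.55  2.13 -0.05  0.95  1.7 ]
  [[0.03, 0.0, 0.3], np.float64(-0.003), 1]
  [[0.03, 0.0, 0.3], np.float64(-0.003), 1]
  [[0.03, 0.0, 0.3], np.float64(-0.003), 1]
  [[0.03, 0.0, 0.3], np.float64(-0.003), 1]
  [[0.03, 0.0, 0.3], np.float64(-0.003), 1]
  [[0.03, 0.0, 0.3], np.float64(-0.003), 1]
```

Call:
{"fn": "carry_out", "kwargs": {
  "motion": [
    [[0.04, 0, 0.5], -0.006, 1],
    [[0.04, 0, 0.5], -0.006, 1],
    [[0.04, 0, 0.5], -0.006, 1],
    [[0.04, 0, 0.3], 0, 1],
    [[0, 0, 0.2], 0, 1],
    [[0, 0, 0.05], 0, 1],
    [[0, 0, 0], 0, 1]
  ]
}}

```text
clock: 4.2
position: [0.4444, -0.1059, -0.0018]
eef_rot: [0.731, 0.682, 0.009, 0.002]
contact_force: [-0.2, 0.5, 1.4]
grip_width: 0.0855
```

```bash
python3 -c "
from h import *
plan([(.439,-.111,-.004,85.7,1)])"
```

```text
now 4.2 [ 0.4444 -0.1059 -0.0018] yaw 86.04 F [-0.2  0.5  1.4] w 0.0855 fix [160.6 313.6] tilt [ 0.01   0.015 -1.   ] j [-0.33  0.23  0.52  2.19 -0.18  0.75  1.81]
  [[-0.14, -0.13, 0.05], np.float64(0.006), 1]
```

Call:
{"fn": "carry_out", "kwargs": {
  "motion": [
    [[-0.13, -0.13, 0.04], 0, 0.9],
    [[0, 0, 0.02], 0, 0.5],
    [[0, 0, 0], 0, 0.5],
    [[0, 0, 0], 0, 0.5],
    [[0, 0, 0], 0, 0.5],
    [[0, 0, 0], 0, 0.5]
  ],
  "force": 40
}}

```text
clock: 4.8
position: [0.4396, -0.1115, -0.0025]
eef_rot: [0.732, 0.682, 0.01, 0.003]
contact_force: [0.3, 0.3, -1.1]
grip_width: 0.0585
```

Call:
{"fn": "carry_out", "kwargs": {
  "motion": [
    [[0, 0, 0], 0, 0.4],
    [[0, 0, -0.2], 0, 0.4],
    [[0, 0, -0.5], 0, 0.4],
    [[0, 0, -0.8], 0, 0.4],
    [[0, 0, -0.8], 0, 0.4],
    [[0, 0, -0.2], 0, 0.4]
  ]
}}

```text
clock: 5.4
position: [0.4358, -0.1131, 0.101]
eef_rot: [0.732, 0.681, 0.008, 0.002]
contact_force: [-0.2, 1.0, -1.1]
grip_width: 0.0585
```

```bash
python3 -c "
from h import *
p=robot.get_image('scene'); save(p,'lift.png',(140,120,340,270),3)
g=fx(-.006,.004)
plan([(.5,.03,.11,93,4),(*g,.10,101.7,7)],.4)"
```

```text
now 5.45 [ 0.4358 -0.1129  0.1008] yaw 85.91 F [ 1.3 -1.3 -0.7] w 0.0586 fix [170.5 318.8] tilt [ 0.01   0.014 -1.   ] j [-0.38  0.02  0.55  2.12 -0.03  0.99  1.69]
  [[0.92, 0.34, -0.06], np.float64(-0.031), 0.4]
  [[0.91, 0.36, -0.06], np.float64(-0.031), 0.4]
  [[0.9, 0.39, -0.06], np.float64(-0.031), 0.4]
  [[0.88, 0.42, -0.06], np.float64(-0.031), 0.4]
  [[0.71, 0.2, 0.04], np.float64(-0.022), 0.4]
  [[0.7, 0.21, 0.04], np.float64(-0.022), 0.4]
  [[0.7, 0.23, 0.04], np.float64(-0.022), 0.4]
  [[0.69, 0.24, 0.04], np.float64(-0.022), 0.4]
  [[0.69, 0.26, 0.04], np.float64(-0.022), 0.4]
  [[0.68, 0.27, 0.04], np.float64(-0.022), 0.4]
  [[0.68, 0.29, 0.04], np.float64(-0.022), 0.4]
```

View pics/lift.png

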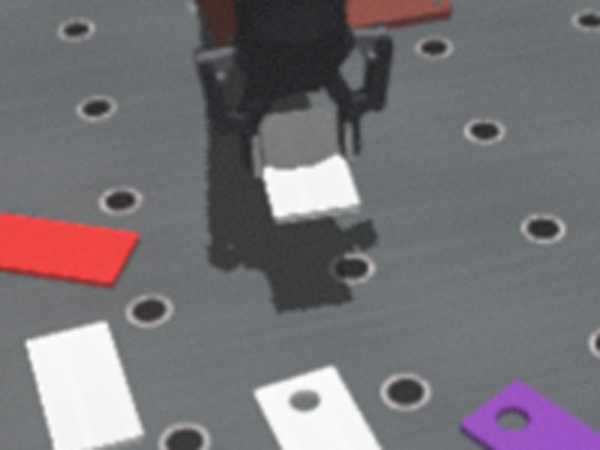

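The first plate is held level between the fingers and the others are untouched. Next I carry it to the fixture.

Call:
{"fn": "carry_out", "kwargs": {
  "motion": [
    [[0.92, 0.34, -0.06], -0.03, 0.4],
    [[0.91, 0.36, -0.06], -0.03, 0.4],
    [[0.9, 0.39, -0.06], -0.03, 0.4],
    [[0.88, 0.42, -0.06], -0.03, 0.4],
    [[0.71, 0.2, 0.04], -0.022, 0.4],
    [[0.7, 0.21, 0.04], -0.022, 0.4],
    [[0.7, 0.23, 0.04], -0.022, 0.4],
    [[0.69, 0.24, 0.04], -0.022, 0.4]
  ]
}}

```text
clock: 6.25
position: [0.5257, 0.1505, 0.1014]
eef_rot: [0.657, 0.753, 0.006, 0.001]
contact_force: [0.2, -0.4, -1.9]
grip_width: 0.0587
```

```bash
python3 -c "
from h import *
g=fx(-.006,.004)
plan([(*g,.09,101.7,4)],.4)"
```

```text
now 6.25 [0.5257 0.1505 0.1014] yaw 97.79 F [ 0.2 -0.4 -1.9] w 0.0587 fix [29.  79.1] tilt [ 0.006  0.01  -1.   ] j [-0.65  0.23  0.33  1.89 -0.09  1.02  1.43]
  [[0.48, 0.19, 0.07], np.float64(-0.017), 0.4]
  [[0.48, 0.19, 0.07], np.float64(-0.017), 0.4]
  [[0.48, 0.2, 0.07], np.float64(-0.017), 0.4]
  [[0.47, 0.21, 0.07], np.float64(-0.017), 0.4]
```

Call:
{"fn": "carry_out", "kwargs": {
  "motion": [
    [[0.48, 0.19, 0.07], -0.017, 0.4],
    [[0.48, 0.2, 0.07], -0.017, 0.4],
    [[0.48, 0.2, 0.07], -0.017, 0.4],
    [[0.46, 0.2, 0.07], -0.017, 0.4],
    [[0, 0, 0], 0, 0.4],
    [[0, 0, 0], 0, 0.4]
  ]
}}

```text
clock: 6.85
position: [0.5452, 0.2411, 0.0873]
eef_rot: [0.627, 0.779, 0.004, 0.0]
contact_force: [0.2, 0.4, -2.5]
grip_width: 0.0581
```

```bash
python3 -c "
from h import *
g=fx(-.006,.004)
plan([(*g,.09,101.7,1)],.4)"
```

```text
now 6.85 [0.5452 0.2411 0.0873] yaw 102.31 F [ 0.2  0.4 -2.5] w 0.0581 fix [-8.4 -5.6] tilt [ 0.005  0.007 -1.   ] j [-0.72  0.34  0.27  1.78 -0.11  1.02  1.38]
  [[-0.24, -0.06, -0.07], np.float64(0.011), 0.4]
```

Call:
{"fn": "carry_out", "kwargs": {
  "motion": [
    [[-0.28, -0.06, 0.1], 0.005, 0.4],
    [[0, 0, 0.5], 0, 0.4],
    [[0, 0, 0.5], 0, 0.4],
    [[0, 0, 0.3], 0, 0.4],
    [[0, 0, 0.15], 0, 0.4],
    [[0, 0, 0], 0, 0.4]
  ]
}}

```text
clock: 7.45
position: [0.5473, 0.2213, 0.0238]
eef_rot: [0.633, 0.774, 0.004, 0.002]
contact_force: [0.2, -0.3, -1.3]
grip_width: 0.0585
```

```bash
python3 -c "
from h import *
g=fx(-.006,.004)
plan([(*g,.0105,101.7,2)],.4)"
```

```text
now 7.45 [0.5473 0.2213 0.0238] yaw 101.5 F [ 0.2 -0.3 -1.3] w 0.0585 fix [-6.5 14.1] tilt [ 0.003  0.009 -1.   ] j [-0.68  0.41  0.27  1.84 -0.14  0.9   1.42]
  [[0.13, -0.01, 0.17], np.float64(-0.002), 0.4]
  [[0.13, -0.01, 0.17], np.float64(-0.002), 0.4]
```

Call:
{"fn": "carry_out", "kwargs": {
  "motion": [
    [[0, 0, 0.15], 0, 0.4],
    [[0, 0, 0.12], 0, 0.4],
    [[0, 0, 0.06], 0, 0.4],
    [[0, 0, 0], 0, 0.4]
  ]
}}

```text
clock: 7.85
position: [0.5487, 0.2214, 0.0114]
eef_rot: [0.633, 0.774, 0.006, 0.002]
contact_force: [-0.4, -0.4, -1.4]
grip_width: 0.0584
```

```bash
python3 -c "
from h import *
g=fx(-.006,.002)
plan([(*g,.0085,101.7,4)],.4)"
```

```text
now 7.85 [0.5487 0.2214 0.0114] yaw 101.46 F [-0.4 -0.4 -1.4] w 0.0584 fix [-7.9 14.3] tilt [ 0.004  0.011 -1.   ] j [-0.68  0.43  0.27  1.85 -0.14  0.87  1.43]
  [[0.08, -0.01, 0.02], np.float64(-0.001), 0.4]
  [[0.08, -0.01, 0.02], np.float64(-0.001), 0.4]
  [[0.08, -0.01, 0.02], np.float64(-0.001), 0.4]
  [[0.08, -0.01, 0.02], np.float64(-0.001), 0.4]
```

Call:
{"fn": "carry_out", "kwargs": {
  "motion": [
    [[0.1, 0, 0.03], -0.002, 0.4],
    [[0.09, 0, 0.03], -0.002, 0.4],
    [[0.06, 0, 0], 0, 0.4],
    [[0.04, 0, 0], 0, 0.4],
    [[0, 0, 0], 0, 0.4]
  ]
}}

```text
clock: 8.35
position: [0.5466, 0.2346, 0.0096]
eef_rot: [0.631, 0.776, 0.006, 0.002]
contact_force: [0.3, -0.8, -2.4]
grip_width: 0.0583
```

```bash
python3 -c "
from h import *
g=fx(-.006,.0)
plan([(*g,.0085,101.7,4)],.4)"
```

```text
now 8.35 [0.5466 0.2346 0.0096] yaw 101.78 F [ 0.3 -0.8 -2.4] w 0.0583 fix [-8.5  1. ] tilt [ 0.004  0.012 -1.   ] j [-0.69  0.43  0.26  1.84 -0.14  0.87  1.41]
  [[0.01, -0.02, 0.01], np.float64(0.0), 0.4]
  [[0.01, -0.02, 0.01], np.float64(0.0), 0.4]
  [[0.01, -0.02, 0.01], np.float64(0.0), 0.4]
  [[0.01, -0.02, 0.01], np.float64(0.0), 0.4]
```

Call:
{"fn": "carry_out", "kwargs": {
  "motion": [
    [[0.04, 0, 0.02], 0, 0.4],
    [[0.04, 0, 0.02], 0, 0.4],
    [[0.04, 0, 0.02], 0, 0.4],
    [[0.03, 0, 0], 0, 0.4]
  ]
}}

```text
clock: 8.75
position: [0.5468, 0.2345, 0.0077]
eef_rot: [0.632, 0.775, 0.004, 0.005]
contact_force: [-0.0, -4.4, -0.1]
grip_width: 0.0583
```

Call:
{"fn": "carry_out", "kwargs": {
  "motion": [
    [[0.02, 0, 0], 0, 0.4],
    [[0, 0, 0], 0, 0.72],
    [[0, 0, 0], 0, 0.8],
    [[0, 0, 0], 0, 0.88],
    [[0, 0, -0.2], 0, 0.88],
    [[0, 0, -0.6], 0, 0.9],
    [[0, 0, -1], 0, 1],
    [[0, 0, -1], 0, 1]
  ]
}}

```text
clock: 9.55
position: [0.542, 0.2359, 0.1193]
eef_rot: [0.632, 0.775, 0.0, 0.003]
contact_force: [0.2, 0.4, 0.8]
grip_width: 0.0857
```

```bash
python3 -c "
from h import *
p=robot.get_image('scene'); save(p,'p1.png',(330,160,480,270),4)
plan([(.53,.0,.13,98,5),(.5118,-.2997,.08,93.5,7)],1)"
```

```text
now 9.6 [0.5452 0.2373 0.1267] yaw 101.63 F [3.4 0.5 6. ] w 0.0853 fix [-7.7 -2. ] tilt [-0.     0.012 -1.   ] j [-0.73  0.29  0.29  1.76 -0.09  1.09  1.36]
  [[-1.15, -0.31, -0.02], np.float64(0.013), 1]
  [[-1.15, -0.3, -0.02], np.float64(0.013), 1]
  [[-1.15, -0.28, -0.02], np.float64(0.013), 1]
  [[-1.16, -0.27, -0.02], np.float64(0.013), 1]
  [[-1.16, -0.26, -0.02], np.float64(0.013), 1]
  [[-1.05, -0.21, 0.18], np.float64(0.011), 1]
  [[-1.05, -0.2, 0.18], np.float64(0.011), 1]
  [[-1.06, -0.19, 0.18], np.float64(0.011), 1]
  [[-1.06, -0.18, 0.18], np.float64(0.011), 1]
  [[-1.06, -0.17, 0.18], np.float64(0.011), 1]
  [[-1.06, -0.15, 0.18], np.float64(0.011), 1]
  [[-1.06, -0.14, 0.18], np.float64(0.011), 1]
```

View pics/p1.png

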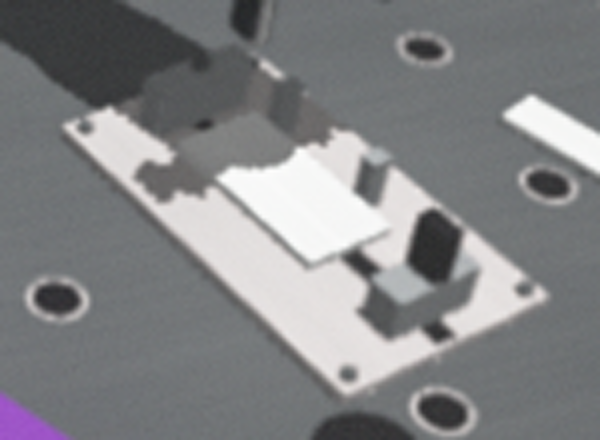

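The first plate lies flat in the fixture beside the posts, with the jaw clear of it. Next is the second blank.

Call:
{"fn": "carry_out", "kwargs": {
  "motion": [
    [[-1, -0.24, 0], 0.01, 1],
    [[-1, -0.23, 0], 0.01, 1],
    [[-1, -0.22, 0], 0.01, 1],
    [[-1, -0.21, 0], 0.01, 1],
    [[-1, -0.2, 0], 0.01, 1],
    [[-1, -0.2, 0.1], 0.01, 1],
    [[-1, -0.18, 0.1], 0.01, 1],
    [[-1, -0.17, 0.1], 0.01, 1]
  ]
}}

```text
clock: 10.4
position: [0.5394, -0.0892, 0.1215]
eef_rot: [0.658, 0.753, 0.015, 0.006]
contact_force: [0.4, -0.1, -0.2]
grip_width: 0.0857
```

```bash
python3 -c "
from h import *
plan([(.5118,-.2997,.08,93.5,6)],1)"
```

```text
now 10.4 [ 0.5394 -0.0892  0.1215] yaw 97.73 F [ 0.4 -0.1 -0.2] w 0.0857 fix [ 64.2 316.6] tilt [ 0.01   0.031 -0.999] j [-0.34  0.2   0.49  1.9  -0.13  1.04  1.91]
  [[-0.85, -0.23, 0.17], np.float64(0.012), 1]
  [[-0.86, -0.22, 0.17], np.float64(0.012), 1]
  [[-0.86, -0.21, 0.17], np.float64(0.012), 1]
  [[-0.86, -0.2, 0.17], np.float64(0.012), 1]
  [[-0.86, -0.19, 0.17], np.float64(0.012), 1]
  [[-0.87, -0.18, 0.17], np.float64(0.012), 1]
```

Call:
{"fn": "carry_out", "kwargs": {
  "motion": [
    [[-0.84, -0.23, 0.17], 0.012, 1],
    [[-0.84, -0.22, 0.17], 0.012, 1],
    [[-0.84, -0.21, 0.17], 0.012, 1],
    [[-0.84, -0.2, 0.17], 0.012, 1],
    [[-0.84, -0.19, 0.17], 0.012, 1],
    [[-0.6, -0.15, 0.15], 0.012, 1],
    [[0, 0, 0], 0, 1],
    [[0, 0, 0], 0, 1]
  ]
}}

```text
clock: 11.2
position: [0.5121, -0.2985, 0.081]
eef_rot: [0.688, 0.725, 0.018, 0.01]
contact_force: [-0.6, 1.6, -0.8]
grip_width: 0.0855
```

```bash
python3 -c "
from h import *
plan([(.5115,-.2997,-.002,93.5,4)],1)"
```

```text
now 11.2 [ 0.5121 -0.2985  0.081 ] yaw 93.02 F [-0.6  1.6 -0.8] w 0.0855 fix [133.4 516. ] tilt [ 0.01   0.039 -0.999] j [-0.01  0.36  0.59  1.83 -0.27  1.    2.31]
  [[-0.01, -0.0, 0.52], np.float64(-0.002), 1]
  [[-0.01, -0.0, 0.52], np.float64(-0.002), 1]
  [[-0.01, -0.0, 0.52], np.float64(-0.002), 1]
  [[-0.01, -0.0, 0.52], np.float64(-0.002), 1]
```

Call:
{"fn": "carry_out", "kwargs": {
  "motion": [
    [[0, 0.02, 0.5], -0.002, 1],
    [[0, 0.02, 0.5], -0.002, 1],
    [[0, 0.02, 0.5], 0, 1],
    [[0, 0.02, 0.3], 0, 1],
    [[0, 0, 0.15], 0, 1],
    [[0, 0, 0], 0, 1]
  ]
}}

```text
clock: 11.8
position: [0.5242, -0.2904, 0.0042]
eef_rot: [0.683, 0.73, 0.021, 0.011]
contact_force: [0.7, -0.7, -0.1]
grip_width: 0.0855
```

```bash
python3 -c "
from h import *
plan([(.5115,-.2997,-.0025,93.5,1)],1)"
```

```text
now 11.8 [ 0.5242 -0.2904  0.0042] yaw 93.8 F [ 0.7 -0.7 -0.1] w 0.0855 fix [119.8 510.5] tilt [ 0.012  0.046 -0.999] j [ 0.02  0.48  0.53  1.86 -0.36  0.86  2.37]
  [[-0.21, -0.33, 0.17], np.float64(0.005), 1]
```

Call:
{"fn": "carry_out", "kwargs": {
  "motion": [
    [[-0.21, -0.33, 0.1], 0, 1],
    [[0, 0, 0.05], 0, 1],
    [[0, 0, 0], 0, 1]
  ]
}}

```text
clock: 12.1
position: [0.5118, -0.3007, -0.0011]
eef_rot: [0.683, 0.73, 0.021, 0.013]
contact_force: [-0.7, -0.0, -0.2]
grip_width: 0.0856
```

```bash
python3 -c "
from h import *
plan([(.5115,-.2997,-.0025,93.5,1)],1)"
```

```text
now 12.1 [ 0.5118 -0.3007 -0.0011] yaw 93.82 F [-0.7 -0.  -0.2] w 0.0856 fix [134.2 518.1] tilt [ 0.011  0.048 -0.999] j [ 0.04  0.47  0.53  1.88 -0.36  0.84  2.4 ]
  [[0.02, -0.0, 0.04], np.float64(0.006), 1]
```

Call:
{"fn": "carry_out", "kwargs": {
  "motion": [
    [[0.02, 0, 0.03], 0, 0.9],
    [[0, 0, 0], 0, 0.4],
    [[0, 0, 0], 0, 0.4],
    [[0, 0, 0], 0, 0.4],
    [[0, 0, 0], 0, 0.4],
    [[0, 0, 0], 0, 0.4],
    [[0, 0, 0], 0, 0.4]
  ]
}}

```text
clock: 12.8
position: [0.5121, -0.3004, -0.001]
eef_rot: [0.683, 0.73, 0.022, 0.013]
contact_force: [-1.0, -0.3, 1.6]
grip_width: 0.058
```

Call:
{"fn": "carry_out", "kwargs": {
  "motion": [
    [[0, 0, -0.2], 0, 0.4],
    [[0, 0, -0.5], 0, 0.4],
    [[0, 0, -0.8], 0, 0.4],
    [[0, 0, -0.8], 0, 0.4],
    [[0, 0, -0.5], 0, 0.4]
  ]
}}

```text
clock: 13.3
position: [0.504, -0.3005, 0.1123]
eef_rot: [0.683, 0.73, 0.02, 0.01]
contact_force: [-0.0, 0.4, -2.0]
grip_width: 0.0581
```

```bash
python3 -c "
from h import *
plan([(.54,.0,.13,98,8),(*fx(-.006,.012),.09,101.7,6)],.4)"
```

```text
now 13.3 [ 0.504  -0.3005  0.1123] yaw 93.77 F [-0.   0.4 -2. ] w 0.0581 fix [141.7 516.3] tilt [ 0.013  0.043 -0.999] j [-0.02  0.31  0.6   1.81 -0.24  1.05  2.31]
  [[0.93, 0.17, -0.06], np.float64(-0.009), 0.4]
  [[0.93, 0.18, -0.06], np.float64(-0.009), 0.4]
  [[0.93, 0.19, -0.06], np.float64(-0.009), 0.4]
  [[0.92, 0.2, -0.06], np.float64(-0.009), 0.4]
  [[0.92, 0.21, -0.06], np.float64(-0.009), 0.4]
  [[0.92, 0.22, -0.06], np.float64(-0.009), 0.4]
  [[0.92, 0.23, -0.06], np.float64(-0.009), 0.4]
  [[0.92, 0.23, -0.06], np.float64(-0.009), 0.4]
  [[0.92, 0.16, 0.17], np.float64(-0.011), 0.4]
  [[0.92, 0.17, 0.17], np.float64(-0.011), 0.4]
  [[0.91, 0.18, 0.17], np.float64(-0.011), 0.4]
  [[0.91, 0.19, 0.17], np.float64(-0.011), 0.4]
  [[0.91, 0.2, 0.17], np.float64(-0.011), 0.4]
  [[0.91, 0.2, 0.17], np.float64(-0.011), 0.4]
```

Call:
{"fn": "carry_out", "kwargs": {
  "motion": [
    [[0.93, 0.17, -0.06], -0.009, 0.4],
    [[0.93, 0.18, -0.06], -0.009, 0.4],
    [[0.93, 0.19, -0.06], -0.009, 0.4],
    [[0.92, 0.2, -0.06], -0.009, 0.4],
    [[0.92, 0.21, -0.06], -0.009, 0.4],
    [[0.92, 0.22, -0.06], -0.009, 0.4],
    [[0.92, 0.23, -0.06], -0.009, 0.4],
    [[0.92, 0.23, -0.06], -0.009, 0.4]
  ]
}}

```text
clock: 14.1
position: [0.5413, 0.0013, 0.1465]
eef_rot: [0.661, 0.75, 0.021, 0.016]
contact_force: [0.4, 0.5, -2.0]
grip_width: 0.0584
```

```bash
python3 -c "
from h import *
plan([(*fx(-.006,.02),.09,101.7,6)],.4)"
```

```text
now 14.1 [0.5413 0.0013 0.1465] yaw 97.24 F [ 0.4  0.5 -2. ] w 0.0584 fix [ 44.  228.3] tilt [ 0.004  0.053 -0.999] j [-0.47  0.14  0.43  1.9  -0.08  1.06  1.68]
  [[0.88, 0.14, 0.24], np.float64(-0.013), 0.4]
  [[0.88, 0.15, 0.24], np.float64(-0.013), 0.4]
  [[0.88, 0.16, 0.24], np.float64(-0.013), 0.4]
  [[0.88, 0.17, 0.24], np.float64(-0.013), 0.4]
  [[0.87, 0.19, 0.24], np.float64(-0.013), 0.4]
  [[0.87, 0.2, 0.24], np.float64(-0.013), 0.4]
```

Call:
{"fn": "carry_out", "kwargs": {
  "motion": [
    [[0.88, 0.14, 0.24], -0.013, 0.4],
    [[0.88, 0.15, 0.24], -0.013, 0.4],
    [[0.88, 0.16, 0.24], -0.013, 0.4],
    [[0.88, 0.17, 0.24], -0.013, 0.4],
    [[0.87, 0.19, 0.24], -0.013, 0.4],
    [[0.5, 0.15, 0.15], -0.013, 0.4],
    [[0, 0, 0], 0, 0.4],
    [[0, 0, 0], 0, 0.4]
  ]
}}

```text
clock: 14.9
position: [0.5513, 0.2149, 0.0981]
eef_rot: [0.627, 0.778, 0.023, 0.018]
contact_force: [-0.0, -1.4, -1.2]
grip_width: 0.0585
```

```bash
python3 -c "
from h import *
plan([(*fx(-.008,.014),.032,101.7,3)],.4)"
```

```text
now 14.9 [0.5513 0.2149 0.0981] yaw 102.29 F [-0.  -1.4 -1.2] w 0.0585 fix [-9.2 21.2] tilt [ 0.001  0.059 -0.998] j [-0.7   0.29  0.28  1.83 -0.08  0.98  1.4 ]
  [[0.06, -0.01, 0.55], np.float64(0.003), 0.4]
  [[0.06, -0.01, 0.55], np.float64(0.003), 0.4]
  [[0.06, -0.01, 0.55], np.float64(0.003), 0.4]
```

Call:
{"fn": "carry_out", "kwargs": {
  "motion": [
    [[0.02, -0.06, 0.6], 0.005, 0.4],
    [[0.02, -0.06, 0.6], 0.005, 0.4],
    [[0, -0.05, 0.4], 0, 0.4],
    [[0, 0, 0.15], 0, 0.4],
    [[0, 0, 0], 0, 0.4]
  ]
}}

```text
clock: 15.4
position: [0.5522, 0.2079, 0.0294]
eef_rot: [0.635, 0.772, 0.024, 0.02]
contact_force: [-0.5, 0.2, -0.7]
grip_width: 0.0584
```

```bash
python3 -c "
from h import *
plan([(*fx(-.008,.002),.0185,101.7,3)],.4)"
```

```text
now 15.4 [0.5522 0.2079 0.0294] yaw 101.11 F [-0.5  0.2 -0.7] w 0.0584 fix [-8.6 28.3] tilt [-0.001  0.063 -0.998] j [-0.68  0.37  0.27  1.89 -0.11  0.84  1.41]
  [[0.22, -0.01, 0.09], np.float64(-0.003), 0.4]
  [[0.22, -0.01, 0.09], np.float64(-0.003), 0.4]
  [[0.22, -0.01, 0.09], np.float64(-0.003), 0.4]
```

Call:
{"fn": "carry_out", "kwargs": {
  "motion": [
    [[0.2, 0, 0.1], -0.005, 0.4],
    [[0.2, 0, 0.08], -0.004, 0.4],
    [[0.12, 0, 0.02], 0, 0.4],
    [[0, 0, 0], 0, 0.4]
  ]
}}

```text
clock: 15.8
position: [0.5505, 0.2299, 0.0239]
eef_rot: [0.632, 0.774, 0.026, 0.021]
contact_force: [0.6, 0.4, -1.6]
grip_width: 0.0583
```

```bash
python3 -c "
from h import *
plan([(*fx(-.008,.001),.0175,101.7,3)],.4)"
```

```text
now 15.8 [0.5505 0.2299 0.0239] yaw 101.57 F [ 0.6  0.4 -1.6] w 0.0583 fix [-11.4   6.3] tilt [ 0.     0.067 -0.998] j [-0.7   0.38  0.26  1.88 -0.11  0.83  1.38]
  [[0.04, -0.03, 0.05], np.float64(-0.001), 0.4]
  [[0.04, -0.03, 0.05], np.float64(-0.001), 0.4]
  [[0.04, -0.03, 0.05], np.float64(-0.001), 0.4]
```

Call:
{"fn": "carry_out", "kwargs": {
  "motion": [
    [[0.06, -0.03, 0.07], -0.001, 0.4],
    [[0.04, -0.03, 0.06], -0.001, 0.4],
    [[0.03, 0, 0.02], 0, 0.4],
    [[0.03, 0, 0.02], 0, 0.4]
  ]
}}

```text
clock: 16.2
position: [0.5478, 0.2349, 0.0172]
eef_rot: [0.631, 0.775, 0.026, 0.022]
contact_force: [-3.0, -7.4, 10.9]
grip_width: 0.0584
```

```bash
python3 -c "
from h import *
plan([(*fx(-.008,.001),.0175,101.7,3)],.4)"
```

```text
now 16.2 [0.5478 0.2349 0.0172] yaw 101.7 F [-3.  -7.4 10.9] w 0.0584 fix [-9.7  0.9] tilt [-0.002  0.068 -0.998] j [-0.71  0.39  0.26  1.88 -0.11  0.81  1.37]
  [[-0.0, -0.01, -0.0], np.float64(0.0), 0.4]
  [[-0.0, -0.01, -0.0], np.float64(0.0), 0.4]
  [[-0.0, -0.01, -0.0], np.float64(0.0), 0.4]
```

Call:
{"fn": "carry_out", "kwargs": {
  "motion": [
    [[0, 0, 0], 0, 0.4],
    [[0, 0, 0], 0, 0.72],
    [[0, 0, 0], 0, 0.8],
    [[0, 0, 0], 0, 0.88],
    [[0, 0.01, -0.2], 0, 0.88],
    [[0, 0.05, -0.6], 0, 0.9],
    [[0, 0.07, -1], 0, 1],
    [[0, 0.07, -1], 0, 1]
  ]
}}

```text
clock: 17.0
position: [0.5449, 0.2344, 0.1289]
eef_rot: [0.631, 0.775, 0.022, 0.021]
contact_force: [0.8, 0.5, 0.8]
grip_width: 0.0853
```

```bash
python3 -c "
from h import *
p=robot.get_image('scene'); save(p,'p2.png',(330,160,480,270),4)
plan([(.61,-.147,.09,96.5,11)],1)"
```

```text
now 17.05 [0.5483 0.2358 0.1364] yaw 101.66 F [3.7 1.3 5.4] w 0.0852 fix [-10.4   0.1] tilt [-0.001  0.068 -0.998] j [-0.74  0.25  0.29  1.79 -0.06  1.05  1.34]
  [[-0.88, -0.04, 0.11], np.float64(0.008), 1]
  [[-0.88, -0.03, 0.11], np.float64(0.008), 1]
  [[-0.88, -0.02, 0.11], np.float64(0.008), 1]
  [[-0.88, -0.02, 0.11], np.float64(0.008), 1]
  [[-0.88, -0.01, 0.11], np.float64(0.008), 1]
  [[-0.88, -0.0, 0.11], np.float64(0.008), 1]
  [[-0.88, 0.0, 0.11], np.float64(0.008), 1]
  [[-0.88, 0.01, 0.11], np.float64(0.008), 1]
  [[-0.88, 0.02, 0.11], np.float64(0.008), 1]
  [[-0.88, 0.03, 0.11], np.float64(0.008), 1]
  [[-0.88, 0.03, 0.11], np.float64(0.008), 1]
```

View pics/p2.png

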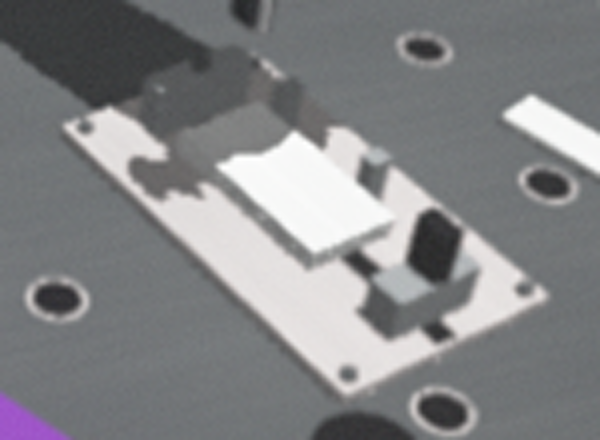

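Both blanks are stacked flat and lined up against the posts. Next is the cover.

Call:
{"fn": "carry_out", "kwargs": {
  "motion": [
    [[-0.98, -0.05, 0.1], 0.009, 1],
    [[-0.98, -0.04, 0.1], 0.009, 1],
    [[-0.98, -0.03, 0.1], 0.009, 1],
    [[-0.98, -0.02, 0.1], 0.009, 1],
    [[-0.98, -0.01, 0.1], 0.009, 1],
    [[-0.98, 0, 0.1], 0.009, 1],
    [[-0.98, 0.01, 0.1], 0.009, 1],
    [[-0.98, 0.02, 0.1], 0.009, 1]
  ]
}}

```text
clock: 17.85
position: [0.6063, -0.0733, 0.1114]
eef_rot: [0.654, 0.755, 0.036, 0.023]
contact_force: [0.7, 0.7, 0.4]
grip_width: 0.0854
```

```bash
python3 -c "
from h import *
plan([(.6095,-.147,.07,96.3,3)],1)"
```

```text
now 17.85 [ 0.6063 -0.0733  0.1114] yaw 98.23 F [0.7 0.7 0.4] w 0.0854 fix [ -4.6 314.5] tilt [ 0.012  0.085 -0.996] j [-0.31  0.31  0.45  1.8  -0.2   0.99  1.93]
  [[-0.61, -0.06, 0.35], np.float64(0.011), 1]
  [[-0.61, -0.05, 0.35], np.float64(0.011), 1]
  [[-0.61, -0.05, 0.35], np.float64(0.011), 1]
```

Call:
{"fn": "carry_out", "kwargs": {
  "motion": [
    [[-0.65, -0.08, 0.3], 0.012, 1],
    [[-0.65, -0.08, 0.3], 0.012, 1],
    [[-0.35, -0.08, 0.3], 0.01, 1],
    [[0, 0, 0], 0, 1],
    [[0, 0, 0], 0, 1]
  ]
}}

```text
clock: 18.35
position: [0.6091, -0.148, 0.0745]
eef_rot: [0.67, 0.741, 0.037, 0.025]
contact_force: [0.9, 0.2, -0.7]
grip_width: 0.0856
```

```bash
sed -i 's|q=\[d@tx/.04,d@ty/.04,-d\[2\]/.04\]|q=Rotation.from_euler("z",a-a0,degrees=True).apply(R.T).T.T if 0 else (Rotation.from_euler("z",a-a0,degrees=True).as_matrix()@R).T@d/.04|; s|^    for x,y,z,t,n in way:|    from scipy.spatial.transform import Rotation; a0=a\n&|; s|q=Rotation.*if 0 else |q=|' h.py; grep -n "q=" h.py;  python3 -c "
from h import *
plan([(.6095,-.147,.006,96.3,3)],1)"
```

```text
46:            q=(Rotation.from_euler("z",a-a0,degrees=True).as_matrix()@R).T@d/.04
now 18.35 [ 0.6091 -0.148   0.0745] yaw 95.73 F [ 0.9  0.2 -0.7] w 0.0856 fix [  7.8 388.3] tilt [ 0.013  0.088 -0.996] j [-0.19  0.39  0.47  1.79 -0.26  0.94  2.06]
  [[0.0, -0.05, 0.57], np.float64(-0.003), 1]
  [[0.0, -0.05, 0.57], np.float64(-0.003), 1]
  [[0.0, -0.05, 0.57], np.float64(-0.003), 1]
```

Call:
{"fn": "carry_out", "kwargs": {
  "motion": [
    [[0, -0.09, 0.57], -0.003, 1],
    [[-0.04, -0.09, 0.57], -0.003, 1],
    [[-0.04, -0.09, 0.4], -0.003, 1],
    [[-0.04, -0.04, 0.2], 0, 1],
    [[0, 0, 0], 0, 1]
  ]
}}

```text
clock: 18.85
position: [0.6075, -0.1423, 0.0057]
eef_rot: [0.662, 0.748, 0.041, 0.025]
contact_force: [-0.0, 0.2, 0.2]
grip_width: 0.0852
```

```bash
python3 -c "
from h import *
plan([(.6095,-.147,-.0015,96.3,1)],1)"
```

```text
now 18.85 [ 0.6075 -0.1423  0.0057] yaw 96.96 F [-0.   0.2  0.2] w 0.0852 fix [  8.3 382.4] tilt [ 0.016  0.094 -0.995] j [-0.16  0.47  0.43  1.84 -0.32  0.81  2.12]
  [[-0.13, 0.02, 0.18], np.float64(0.011), 1]
```

Call:
{"fn": "carry_out", "kwargs": {
  "motion": [
    [[-0.12, 0.02, 0.16], 0.01, 1],
    [[0, 0, 0.02], 0, 0.9],
    [[0, 0, 0], 0, 0.4],
    [[0, 0, 0], 0, 0.4],
    [[0, 0, 0], 0, 0.4],
    [[0, 0, 0], 0, 0.4],
    [[0, 0, 0], 0, 0.4]
  ]
}}

```text
clock: 19.55
position: [0.6126, -0.1458, 0.002]
eef_rot: [0.666, 0.744, 0.043, 0.027]
contact_force: [-0.3, -0.6, -0.4]
grip_width: 0.0576
```

Call:
{"fn": "carry_out", "kwargs": {
  "motion": [
    [[0, 0, 0], 0, 0.4],
    [[0, 0.02, -0.2], 0, 0.4],
    [[0, 0.05, -0.5], 0, 0.4],
    [[0, 0.07, -0.8], 0, 0.4],
    [[0, 0.07, -0.8], 0, 0.4],
    [[0, 0.05, -0.5], 0, 0.4]
  ]
}}

```text
clock: 20.15
position: [0.6092, -0.1475, 0.1161]
eef_rot: [0.666, 0.744, 0.04, 0.024]
contact_force: [0.6, -0.5, -0.9]
grip_width: 0.0577
```

```bash
python3 -c "
from h import *
p=robot.get_image('scene'); save(p,'lift3.png',(180,120,340,300),3)
plan([(*fx(-.008,.025),.10,101.7,9)],.4)"
```

```text
now 20.2 [ 0.6108 -0.148   0.1193] yaw 96.38 F [ 2.3 -0.1  1.3] w 0.0579 fix [  6.2 388.7] tilt [ 0.017  0.096 -0.995] j [-0.2   0.34  0.48  1.75 -0.24  1.02  2.05]
  [[1.01, -0.06, 0.07], np.float64(-0.01), 0.4]
  [[1.01, -0.05, 0.07], np.float64(-0.01), 0.4]
  [[1.01, -0.04, 0.07], np.float64(-0.01), 0.4]
  [[1.01, -0.03, 0.07], np.float64(-0.01), 0.4]
  [[1.01, -0.02, 0.07], np.float64(-0.01), 0.4]
  [[1.01, -0.01, 0.07], np.float64(-0.01), 0.4]
  [[1.01, 0.0, 0.07], np.float64(-0.01), 0.4]
  [[1.01, 0.01, 0.07], np.float64(-0.01), 0.4]
  [[1.01, 0.02, 0.07], np.float64(-0.01), 0.4]
```

View pics/lift3.png

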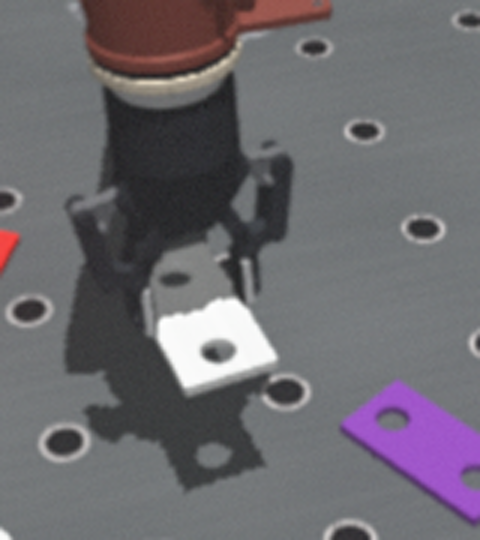

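The cover is held and the purple look-alike is untouched. I carry it to the fixture.

Call:
{"fn": "carry_out", "kwargs": {
  "motion": [
    [[1, -0.06, 0.04], -0.01, 0.4],
    [[1, -0.05, 0.04], -0.01, 0.4],
    [[1, -0.04, 0.04], -0.01, 0.4],
    [[1, -0.03, 0.04], -0.01, 0.4],
    [[1, -0.02, 0.04], -0.01, 0.4],
    [[1, -0.01, 0.04], -0.01, 0.4],
    [[0.9, 0, 0.04], -0.01, 0.4],
    [[0.6, 0.01, 0.04], -0.01, 0.4]
  ]
}}

```text
clock: 21.0
position: [0.5624, 0.1519, 0.1158]
eef_rot: [0.639, 0.767, 0.043, 0.032]
contact_force: [0.7, 0.3, -1.6]
grip_width: 0.0578
```

```bash
python3 -c "
from h import *
plan([(*fx(-.008,.025),.10,101.7,2)],.4)"
```

```text
now 21.0 [0.5624 0.1519 0.1158] yaw 100.46 F [ 0.7  0.3 -1.6] w 0.0578 fix [-7.2 85.2] tilt [ 0.006  0.107 -0.994] j [-0.64  0.22  0.33  1.88 -0.08  0.95  1.47]
  [[0.75, -0.03, 0.2], np.float64(-0.011), 0.4]
  [[0.75, -0.02, 0.2], np.float64(-0.011), 0.4]
```

Call:
{"fn": "carry_out", "kwargs": {
  "motion": [
    [[0.65, -0.03, 0.2], -0.008, 0.4],
    [[0.6, -0.04, 0.3], -0.008, 0.4],
    [[0, -0.03, 0.4], 0, 0.4],
    [[0, -0.04, 0.4], 0, 0.4],
    [[0, -0.04, 0.3], 0, 0.4],
    [[0, 0, 0.05], 0, 0.4],
    [[0, 0, 0], 0, 0.4]
  ]
}}

```text
clock: 21.7
position: [0.5517, 0.2098, 0.0504]
eef_rot: [0.63, 0.775, 0.045, 0.032]
contact_force: [-0.2, -0.7, -0.1]
grip_width: 0.0575
```

```bash
python3 -c "
from h import *
plan([(*fx(-.008,.003),.032,101.7,3)],.4)"
```

```text
now 21.7 [0.5517 0.2098 0.0504] yaw 101.85 F [-0.2 -0.7 -0.1] w 0.0575 fix [-8.5 26.3] tilt [ 0.006  0.11  -0.994] j [-0.7   0.31  0.29  1.92 -0.09  0.82  1.41]
  [[0.19, -0.02, 0.15], np.float64(0.001), 0.4]
  [[0.19, -0.02, 0.15], np.float64(0.001), 0.4]
  [[0.19, -0.02, 0.15], np.float64(0.001), 0.4]
```

Call:
{"fn": "carry_out", "kwargs": {
  "motion": [
    [[0.2, -0.03, 0.14], 0, 0.4],
    [[0.18, -0.03, 0.12], 0, 0.4],
    [[0.1, -0.02, 0.1], 0, 0.4],
    [[0, 0, 0], 0, 0.4]
  ]
}}

```text
clock: 22.1
position: [0.5469, 0.2302, 0.0366]
eef_rot: [0.63, 0.775, 0.046, 0.033]
contact_force: [-0.1, 0.4, -1.4]
grip_width: 0.0578
```

```bash
python3 -c "
from h import *
plan([(*fx(-.008,.001),.0285,101.7,3)],.4)"
```

```text
now 22.1 [0.5469 0.2302 0.0366] yaw 101.79 F [-0.1  0.4 -1.4] w 0.0578 fix [-7.9  5.4] tilt [ 0.008  0.113 -0.994] j [-0.73  0.33  0.28  1.92 -0.1   0.79  1.37]
  [[0.04, -0.01, 0.07], np.float64(0.001), 0.4]
  [[0.04, -0.01, 0.07], np.float64(0.001), 0.4]
  [[0.04, -0.01, 0.07], np.float64(0.001), 0.4]
```

Call:
{"fn": "carry_out", "kwargs": {
  "motion": [
    [[0.05, -0.02, 0.08], 0, 0.4],
    [[0.04, -0.02, 0.06], 0, 0.4],
    [[0.03, 0, 0.03], 0, 0.4],
    [[0.03, 0, 0.02], 0, 0.4]
  ]
}}

```text
clock: 22.5
position: [0.5455, 0.2345, 0.0288]
eef_rot: [0.63, 0.774, 0.046, 0.034]
contact_force: [0.1, -5.9, 2.8]
grip_width: 0.0578
```

```bash
python3 -c "
from h import *
plan([(*fx(-.008,.0005),.0285,101.7,3)],.4)"
```

```text
now 22.5 [0.5455 0.2345 0.0288] yaw 101.72 F [ 0.1 -5.9  2.8] w 0.0578 fix [-7.5  0.8] tilt [ 0.006  0.113 -0.994] j [-0.73  0.35  0.27  1.93 -0.1   0.77  1.36]
  [[0.0, 0.0, 0.0], np.float64(0.0), 0.4]
  [[0.0, 0.0, 0.0], np.float64(0.0), 0.4]
  [[0.0, 0.0, 0.0], np.float64(0.0), 0.4]
```

Call:
{"fn": "carry_out", "kwargs": {
  "motion": [
    [[0, 0, 0], 0, 0.4],
    [[0, 0, 0], 0, 0.72],
    [[0, 0, 0], 0, 0.8],
    [[0, 0, 0], 0, 0.88],
    [[0, 0.02, -0.2], 0, 0.88],
    [[0, 0.06, -0.6], 0, 0.9],
    [[0, 0.11, -1], 0, 1],
    [[0, 0.11, -1], 0, 1]
  ]
}}

```text
clock: 23.3
position: [0.5418, 0.2333, 0.141]
eef_rot: [0.63, 0.775, 0.042, 0.032]
contact_force: [0.6, 0.7, 0.3]
grip_width: 0.0856
```

```bash
python3 -c "
from h import *
p=robot.get_image('scene'); save(p,'p3.png',(330,160,480,270),4)
m=robot.mark_of(p,'jaw_grip'); q=robot.get_image('top'); m+=robot.mark_of(q,'jaw_grip')
for d in m: print(np.round(d['point'],4),tofx(d['point']),d['score'])
j=np.mean([d['point'] for d in m if d['score']>.5],0)
plan([(j[0],j[1],.12,101.7,4)],1)"
```

```text
[0.6619 0.2599 0.0555] [-126.5   -0.4] 0.75
[0.6576 0.2584 0.0581] [-122.     0.2] 0.6
[0.4753 0.2196 0.0089] [64.4  1.2] 0.21
now 23.5 [0.5428 0.2341 0.1411] yaw 101.75 F [-0.1  0.1  0. ] w 0.0855 fix [-4.7  0.7] tilt [ 0.005  0.108 -0.994] j [-0.76  0.21  0.3   1.83 -0.04  1.    1.32]
  [[0.0, 0.73, 0.21], np.float64(0.0), 1]
  [[0.0, 0.73, 0.21], np.float64(0.0), 1]
  [[0.0, 0.73, 0.21], np.float64(0.0), 1]
  [[0.0, 0.73, 0.21], np.float64(0.0), 1]
```

View pics/p3.png

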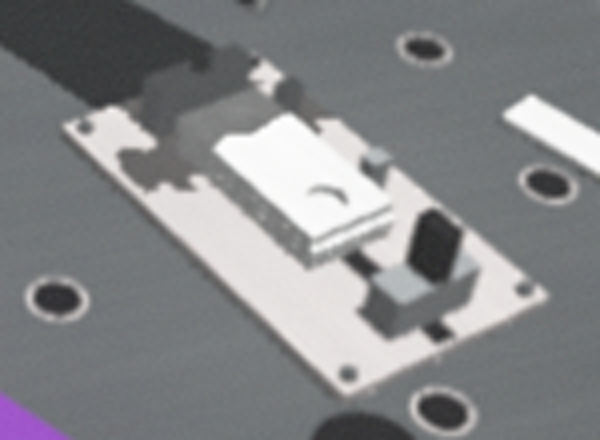

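All three plates are stacked, the cover on top and aligned with the others. Before pushing I go to the jaw's grip bar.

Call:
{"fn": "carry_out", "kwargs": {
  "motion": [
    [[0, 0.75, 0.2], 0, 1],
    [[0, 0.75, 0.15], 0, 1],
    [[0, 0.75, 0.15], 0, 1],
    [[0, 0.5, 0.15], 0, 1],
    [[0, 0, 0], 0, 1],
    [[0, 0, 0], 0, 1]
  ]
}}

```text
clock: 24.1
position: [0.6515, 0.257, 0.1191]
eef_rot: [0.63, 0.775, 0.039, 0.029]
contact_force: [-0.5, -1.2, -1.0]
grip_width: 0.0855
```

```bash
python3 -c "
from h import *
plan([(*fx(-.124,.001),.05,101.7,4)],1)"
```

```text
now 24.1 [0.6515 0.257  0.1191] yaw 101.85 F [-0.5 -1.2 -1. ] w 0.0855 fix [-115.8    0.3] tilt [ 0.004  0.098 -0.995] j [-0.68  0.45  0.3   1.57 -0.13  1.05  1.43]
  [[-0.01, 0.01, 0.43], np.float64(0.001), 1]
  [[-0.01, 0.01, 0.43], np.float64(0.001), 1]
  [[-0.01, 0.01, 0.44], np.float64(0.001), 1]
  [[-0.01, 0.01, 0.44], np.float64(0.001), 1]
```

Call:
{"fn": "carry_out", "kwargs": {
  "motion": [
    [[0, 0.01, 0.45], 0, 1],
    [[0, 0.01, 0.45], 0, 1],
    [[0, 0.01, 0.2], 0, 1],
    [[0, 0, 0], 0, 1],
    [[0, 0, 0], 0, 1]
  ]
}}

```text
clock: 24.6
position: [0.6534, 0.258, 0.0722]
eef_rot: [0.629, 0.776, 0.038, 0.028]
contact_force: [-0.1, 0.3, 1.0]
grip_width: 0.0852
```

```bash
python3 -c "
from h import *
plan([(*fx(-.124,.001),.05,101.7,2)],1)"
```

```text
now 24.6 [0.6534 0.258  0.0722] yaw 101.88 F [-0.1  0.3  1. ] w 0.0852 fix [-117.8   -0.2] tilt [ 0.003  0.094 -0.996] j [-0.67  0.5   0.29  1.6  -0.15  0.97  1.44]
  [[-0.02, 0.05, 0.28], np.float64(0.002), 1]
  [[-0.02, 0.05, 0.28], np.float64(0.002), 1]
```

Call:
{"fn": "carry_out", "kwargs": {
  "motion": [
    [[-0.02, 0.06, 0.3], 0.002, 1],
    [[-0.02, 0.06, 0.2], 0.001, 1],
    [[0, 0.02, 0], 0, 1],
    [[0, 0, 0], 0, 1]
  ]
}}

```text
clock: 25.0
position: [0.6624, 0.2584, 0.0527]
eef_rot: [0.631, 0.775, 0.039, 0.029]
contact_force: [0.3, 0.2, 0.5]
grip_width: 0.0854
```

```bash
python3 -c "
from h import *
plan([(*fx(-.124,.001),.05,101.7,1)],1)"
```

```text
now 25.0 [0.6624 0.2584 0.0527] yaw 101.7 F [0.3 0.2 0.5] w 0.0854 fix [-126.7    1.2] tilt [ 0.004  0.096 -0.995] j [-0.66  0.54  0.29  1.59 -0.16  0.94  1.45]
  [[0.0, -0.07, 0.06], np.float64(0.0), 1]
```

Call:
{"fn": "carry_out", "kwargs": {
  "motion": [
    [[0, -0.03, 0], 0, 0],
    [[0, 0, 0], 0, 0],
    [[0, 0, 0], 0, 0],
    [[0, 0, 0], 0, 0],
    [[0, 0, 0], 0, 0],
    [[0, 0, 0], 0, 0],
    [[0, 0, 0], 0, 0],
    [[0, 0, 0], 0, 0]
  ],
  "force": 50
}}

```text
clock: 25.8
position: [0.6615, 0.2588, 0.0538]
eef_rot: [0.63, 0.775, 0.039, 0.029]
contact_force: [0.2, 0.2, 0.7]
grip_width: 0.013
```

```bash
python3 -c "
from h import *
plan([(*fx(-.06,.001),.053,101.7,16)],0)"|head -3
```

```text
now 25.8 [0.6615 0.2588 0.0538] yaw 101.74 F [0.2 0.2 0.7] w 0.013 fix [-125.9    0.6] tilt [ 0.005  0.098 -0.995] j [-0.66  0.53  0.29  1.6  -0.16  0.94  1.45]
  [[-0.0, -0.1, -0.01], np.float64(0.0), 0]
  [[-0.0, -0.1, -0.01], np.float64(0.0), 0]
```

Call:
{"fn": "carry_out", "kwargs": {
  "motion": [
    [[0, -0.12, 0], 0, 0],
    [[0, -0.14, 0], 0, 0],
    [[0, -0.14, 0], 0, 0],
    [[0, -0.14, 0], 0, 0],
    [[0, -0.14, 0], 0, 0],
    [[0, -0.12, 0], 0, 0],
    [[0, -0.06, 0], 0, 0]
  ]
}}

```text
clock: 26.5
position: [0.6295, 0.2521, 0.0538]
eef_rot: [0.63, 0.774, 0.044, 0.032]
contact_force: [3.9, 1.4, 2.0]
grip_width: 0.0125
```

```bash
python3 -c "
from h import *
plan([(*fx(-.06,.001),.053,101.7,16)],0)"|head -2
```

```text
now 26.5 [0.6295 0.2521 0.0538] yaw 101.72 F [3.9 1.4 2. ] w 0.0125 fix [-93.3   0.7] tilt [ 0.006  0.108 -0.994] j [-0.68  0.47  0.29  1.69 -0.14  0.9   1.43]
  [[-0.0, -0.05, -0.0], np.float64(0.0), 0]
```

Call:
{"fn": "carry_out", "kwargs": {
  "motion": [
    [[0, -0.08, 0], 0, 0],
    [[0, -0.08, 0], 0, 0],
    [[0, -0.08, 0], 0, 0],
    [[0, -0.08, 0], 0, 0],
    [[0, -0.06, 0], 0, 0],
    [[0, -0.04, 0], 0, 0]
  ]
}}

```text
clock: 27.1
position: [0.6145, 0.2489, 0.0538]
eef_rot: [0.63, 0.774, 0.046, 0.033]
contact_force: [6.8, 2.1, 1.6]
grip_width: 0.0126
```

```bash
python3 -c "
from h import *
plan([(*fx(-.06,.001),.053,101.7,16)],0)
p=robot.get_image('top');save(p,'push.png',(90,120,190,260),4)"|head -1
```

```text
now 27.1 [0.6145 0.2489 0.0538] yaw 101.71 F [6.8 2.1 1.6] w 0.0126 fix [-77.9   0.7] tilt [ 0.007  0.113 -0.994] j [-0.7   0.44  0.29  1.74 -0.13  0.87  1.42]
```

Call:
{"fn": "carry_out", "kwargs": {
  "motion": [
    [[0, -0.04, 0], 0, 0],
    [[0, -0.04, 0], 0, 0],
    [[0, -0.04, 0], 0, 0],
    [[0, -0.04, 0], 0, 0],
    [[0, -0.03, 0], 0, 0]
  ]
}}

```text
clock: 27.65
position: [0.6093, 0.2479, 0.0538]
eef_rot: [0.63, 0.774, 0.049, 0.035]
contact_force: [6.7, 1.6, 3.0]
grip_width: 0.0129
```

Call:
{"fn": "carry_out", "kwargs": {
  "motion": [
    [[0, -0.04, 0], 0, 0],
    [[0, -0.04, 0], 0, 0],
    [[0, -0.03, 0], 0, 0],
    [[0, -0.03, 0], 0, 0]
  ]
}}

```text
clock: 28.05
position: [0.6078, 0.2475, 0.0539]
eef_rot: [0.63, 0.774, 0.053, 0.038]
contact_force: [10.8, 3.7, -1.7]
grip_width: 0.0133
```

Call:
{"fn": "carry_out", "kwargs": {
  "motion": [
    [[0, -0.05, 0], 0, 0],
    [[0, -0.05, 0], 0, 0],
    [[0, -0.05, 0], 0, 0]
  ]
}}

```text
clock: 28.35
position: [0.6078, 0.2476, 0.054]
eef_rot: [0.63, 0.773, 0.058, 0.042]
contact_force: [15.3, 4.0, -5.2]
grip_width: 0.0129
```

```bash
python3 -c "
from h import *
plan([(*fx(-.06,.001),.053,101.7,16)],0)
p=robot.get_image('top');save(p,'push2.png',(90,120,190,260),4)"|head -1
```

```text
now 28.35 [0.6078 0.2476 0.054 ] yaw 101.67 F [15.3  4.  -5.2] w 0.0129 fix [-71.1   0.7] tilt [ 0.008  0.142 -0.99 ] j [-0.71  0.41  0.3   1.78 -0.12  0.83  1.4 ]
```

View pics/push2.png

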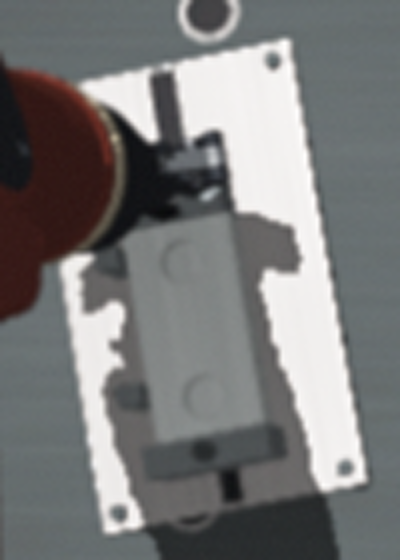

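The pile touches both the end stop (about (205,450)) and the jaw, and travel has stalled at 16 N. I'll press a little more.

Call:
{"fn": "carry_out", "kwargs": {
  "motion": [
    [[0, -0.06, 0], 0, 0],
    [[0, -0.06, 0], 0, 0]
  ]
}}

```text
clock: 28.6
position: [0.6078, 0.2476, 0.054]
eef_rot: [0.63, 0.773, 0.062, 0.045]
contact_force: [17.3, 4.4, -7.4]
grip_width: 0.0127
```

Call:
{"fn": "carry_out", "kwargs": {
  "motion": [
    [[0, -0.075, 0], 0, 0],
    [[0, -0.075, 0], 0, 0]
  ]
}}

```text
clock: 28.8
position: [0.6077, 0.2476, 0.0541]
eef_rot: [0.63, 0.772, 0.067, 0.049]
contact_force: [21.0, 6.2, -10.0]
grip_width: 0.0131
```

Call:
{"fn": "carry_out", "kwargs": {
  "motion": [
    [[0, 0, 0], 0, 0],
    [[0, 0, 0], 0, 0.3],
    [[0, 0, 0], 0, 0.6],
    [[0, 0, 0], 0, 0.9],
    [[0, 0, 0], 0, 1],
    [[0, 0, 0], 0, 1]
  ]
}}

```text
clock: 29.4
position: [0.603, 0.2462, 0.0503]
eef_rot: [0.63, 0.773, 0.063, 0.046]
contact_force: [-0.2, -0.1, 0.1]
grip_width: 0.0817
```

Call:
{"fn": "carry_out", "kwargs": {
  "motion": [
    [[0, 0.05, -0.3], 0, 1],
    [[0, 0.12, -0.7], 0, 1],
    [[0, 0.16, -0.95], 0, 1],
    [[0, 0.16, -0.95], 0, 1],
    [[0, 0.16, -0.95], 0, 1],
    [[0.9, 0.16, -0.3], 0, 1],
    [[0.9, 0, 0], 0, 1],
    [[0.9, 0, 0], 0, 1]
  ]
}}

```text
clock: 30.2
position: [0.5907, 0.3461, 0.2352]
eef_rot: [0.635, 0.768, 0.064, 0.048]
contact_force: [-0.5, 0.3, 0.1]
grip_width: 0.0853
```

Call:
{"fn": "carry_out", "kwargs": {
  "motion": [
    [[0.9, 0, 0], 0, 1],
    [[0.9, 0, 0], 0, 1],
    [[0, 0, 0], 0, 1],
    [[0, 0, 0], 0, 1]
  ]
}}

```text
clock: 30.6
position: [0.5736, 0.4261, 0.2407]
eef_rot: [0.633, 0.77, 0.067, 0.047]
contact_force: [0.3, -1.5, -0.2]
grip_width: 0.0853
```

```bash
python3 -c "
from h import *
p=robot.get_image('top');save(p,'fin.png',(90,120,190,260),4)
print([tofx(d['point']) for d in robot.mark_of(p,'jaw_grip')+robot.mark_of(p,'cover_center')])
q=robot.get_image('scene');save(q,'fins.png',(330,160,480,270),4)
plan([])"
```

```text
[array([-63.7,   2.5]), array([-76.9, 259.1]), array([5.1, 1.4])]
now 30.8 [0.5742 0.4246 0.2403] yaw 101.12 F [ 0.  -0.8  0.1] w 0.0855 fix [ -74.  -179.5] tilt [ 0.012  0.162 -0.987] j [-0.94  0.36  0.26  1.44 -0.03  1.21  1.08]
```

View pics/fin.png

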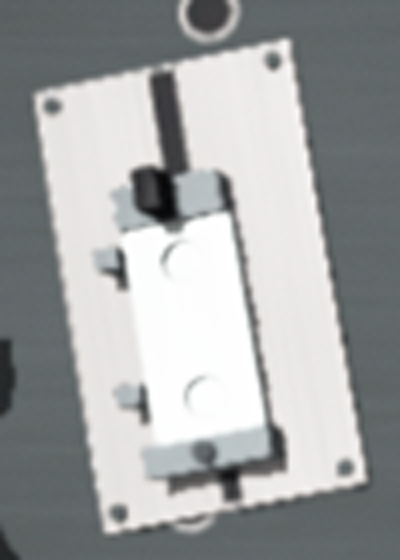

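View pics/fins.png

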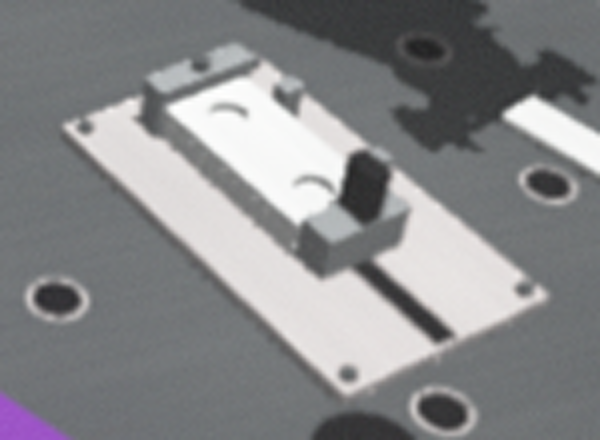

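The top view shows the pile between the jaw (170,215) and the end stop (205,445), with its long edge along the posts. I'll measure that gap.

```bash
python3 -c "
from h import *
p=robot.get_image('top'); g=p['color'].min(2).astype(np.float32)
ys=np.arange(-40,41,1.)
def prof(x,z):
    X=[[*fx(x/1000,y/1000),z] for y in ys]; uv=proj(p,X).astype(np.float32)
    return cv2.remap(g,uv[:,0].reshape(1,-1),uv[:,1].reshape(1,-1),cv2.INTER_LINEAR)[0]
for x in(-35,-20,0,20,36,50):
    v=prof(x,.034); i=np.where(v>225)[0]; print(x,'y edges',ys[i[0]],ys[i[-1]],'width',ys[i[-1]]-ys[i[0]], v[4:18].astype(int))
xs=np.arange(-75,85,1.)
for y in(-20,20):
    uv=proj(p,[[*fx(x/1000,y/1000),.034] for x in xs]).astype(np.float32)
    v=cv2.remap(g,uv[:,0].reshape(1,-1),uv[:,1].reshape(1,-1),cv2.INTER_LINEAR)[0]; i=np.where(v>225)[0]; print(y,'x edges',xs[i[0]],xs[i[-1]])
"
```

```text
-35 y edges -28.0 40.0 width 68.0 [ 80  78  73  64  88 130 171 214 253 253 253 253 252 252]
-20 y edges -40.0 40.0 width 80.0 [223 222 222 222 226 233 239 246 251 251 252 252 252 252]
0 y edges -40.0 30.0 width 70.0 [226 226 226 228 231 236 242 246 249 252 252 252 253 253]
20 y edges -40.0 40.0 width 80.0 [227 227 227 227 230 235 240 245 250 251 252 253 253 253]
36 y edges -28.0 40.0 width 68.0 [168 153 124  97 112 128 169 215 239 248 254 254 254 253]
50 y edges -40.0 40.0 width 80.0 [159 136 123 117 141 166 197 229 244 250 254 254 253 253]
-20 x edges -53.0 65.0
20 x edges -53.0 65.0
```

```bash
python3 -c "
from rig import robot
print(robot.close_job(), robot.get_state()['clock'])"
```

```text
the job is handed in; nothing more can be done
the job is handed in; nothing more can be done
```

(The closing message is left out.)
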